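Clamp the gel cassette with the cam lever

TASK

Clamp the glass gel cassette in the casting stand: turn the black adjuster knob clockwise until the cam lever, swung over from its open position, first meets firm resistance halfway through its swing, and then swing the lever fully closed so that it stays. Do not over-clamp the glass, do not shift the cassette, and leave everything else on the bench where it stands.

Things in the scene. Friction and masses are not known exactly. Their poses are not given: they have to be found in the camera images.
- stand: Stand fixed to the bench: grey base 190 x 160 x 12 mm, aluminium column at its +x edge, clamp head (46 x 130 mm in x, y; 80 to 106 mm above the bench) over its middle, with a sprung rubber-footed plunger below. Origin: centre of the underside. Own x points from head to column, z up. Foot travel down = 3.5 mm per rad of knob + cam lift + a hidden offset of 0 to 8 mm (differs each run).
- bed: Rubber-topped bed, 130 x 120 mm, fixed on the stand under the cassette. Origin at the middle of its top, 26 mm above the bench. Axes as the stand's.
- cassette: Loose gel cassette of two glass plates with white spacers, 120 x 100 x 12 mm, about 0.3 kg, lying on the bed under the foot. Origin: centre of its underside. Once the foot is on it, it is pressed with 6.5 N per mm of further foot travel, about 63 N when rightly clamped; above 90 N it breaks.
- knob_grip (a point): Point on the vertical axis of the adjuster knob, 142 mm above the bench, at the height to grip; on the stand at own x 0, y +42.5 mm. The knob is a plain black upright bar, 42 long x 14 wide, from 127 to 153 mm above the bench. The point keeps the stand's axes and does not turn with the knob.
- knob (a joint): Angle of the knob (rad), growing clockwise seen from above, which lowers the foot. At 0 (the start) the bar lies along the stand's x; at a it is turned a clockwise. It must be turned in 0.9 to 3.3 rad (how far cannot be told from any reading, only felt at the lever). Stays where left; turning takes 0.35 to 0.5 N m; its stops are out of the way.
- lever_pivot (a point): Point on the hinge axis of the cam lever; on the stand at own x 0, y -42.5 mm; 130 mm above the bench at knob 0 and 3.5 mm lower per rad of knob (the lever's steel post sinks into the head as the knob is turned in). The hinge axis is parallel to the stand's y.
- lever (a joint): Lever angle (rad): 0 open (the start, leaning back 0.87 rad from upright over the column side), 0.87 upright, 2.44 level towards the stand's -x (closed, end stop). Halfway is 1.22. Free it takes 1 to 2 N and stays put. Once the foot is on the cassette it pushes back, about 3 N more at lever_grip per 0.1 rad at first, up to 15 N; past 2.3 it holds itself.
- lever_grip (a point): Centre of the black ball, 22 mm across, at the end of the cam lever, 55 mm from the pivot. The rest is a plain steel bar 12 mm wide and 9 mm thick. The ball can be pushed from either side, or pressed down from above when the lever leans towards -x; pinched it slips little by little. Cam lift = 18 mm x (cos(2.30 - a) - cos(2.30)), a = lever angle in rad.
- comb: Loose white gel comb, 34 x 110 x 5 mm, lying beside the stand; leave it.
- tube_rack: Loose yellow microtube rack, 90 x 105 x 35 mm, beside the stand; leave it. Origin: centre of the underside.
- buffer_bottle: Loose bottle, 48 mm across, 100 mm high, beyond the stand's column; leave it. Origin: centre of the underside.
- tip_box: Loose blue box of pipette tips, 85 x 122 x 67 mm; leave it.
- pcr_rack: Loose yellow flat rack, 88 x 125 x 26 mm; leave it.
- waste_tub: Loose yellow tub, 110 mm across, 100 mm high; leave it.
- pipette: Loose white pipette, about 250 mm long, lying on the bench; leave it.
Not all that is in view belongs to the job. What is shaped like the stand but yellow is not meant. Of the things that look like the cassette, the larger one is meant.

How it is judged (in metres and radians):
On the way:
1. the cam lever has met firm resistance about halfway (the clamp has bitten before the lever is past 1.55 rad) (value of joint lever between 1 and 1.55 rad and contact force between cassette and bed above 10 N), for 0.04 s.
At the end, for the whole second after the job is handed in: The lever is closed (beyond 2.34 rad), the cassette is pressed on the bed with 51 to 75 N (so the lever first met resistance at about 1.1 to 1.34 rad), and the cassette still lies on the bed, its centre within 10 mm of the bed's centre along x and 12 mm along y (value of joint lever above 2.34 rad and contact force between cassette and bed between 51 and 75 N and x of cassette in the frame of bed between -0.012 and 0.01 m and y of cassette in the frame of bed between -0.012 and 0.012 m); the robot touches nothing.
It fails at once if the glass is over-clamped (more than 90 N on the cassette) (contact force between cassette and bed above 90 N).
It fails at once if a bystander on the bench is moved more than 20 mm (distance of any of comb, tube_rack, buffer_bottle, tip_box, pcr_rack, waste_tub, pipette from where it was at the start of the episode above 0.02 m).
It also fails if it takes over 72 s, if anything falls off the work surface, if the arm or the gripper's body presses on something with over 40 N, if the wrist force passes 120 N, or if a joint passes its speed limit or range.

ROBOT

A 7-joint arm with a two-finger parallel gripper is mounted at the origin on the work surface. World frame = base frame: x ahead of the robot, y to its left, z up, the work surface at z = 0. Lengths are in mm, angles in rad, forces in N, time in s.
With the tool pointing down it reaches from about 400 to 850 mm from the base axis. Payload 4.5 kg.
Tool frame: the origin (TCP) lies midway between the tips of the shut fingers; the grasp point (between the pads) lies 19 mm behind it; z points along the fingers, y is the direction in which the jaws open and shut (so a half turn about z gives the same grasp; the last joint's range is limited). The gripper opens to 85 mm and grips with 20 to 120 N. Pads are 22 mm wide; open, the fingers measure 114 mm over their backs; the gripper's body (76 mm by 85 mm) begins 54 mm behind the grasp point. The pads swing forward as they close: fully open they stand 13 mm farther back than shut.
Start: joints at [0.034, 0.689, -0.195, 1.565, 0.157, 0.902, -0.215], TCP at [625.023, 0.026, 231.317] pointing down, gripper open.
Joint ranges: [-3.01, 3.01], [-0.46, 2.08], [-1.47, 1.51], [0.13, 2.56], [-1, 4.14], [0.04, 2.09], [-2.66, 2.66]. Speed limits (rad/s): [2.57, 2.57, 3.14, 3.14, 3.14, 3.14, 3.14].

INTERFACE

Orientations are given as a unit quaternion [w, x, y, z].
In Python, from cell import * gives the robot as it stands. The module is installed in compiled form; this text tells all that it offers. Calls block until the motion is done:
- reach(position, orientation): joint-space move of the TCP to a pose.
- move_l(position, rotation=None, speed=150): straight line of the TCP; rotation=None keeps the orientation; speed is the mean speed in mm/s.
- move_joints(angles): joint-space move.
- ungrasp() and gripper_close(f_grip=None): open the fingers fully, or close them until they stop; f_grip is the grip in N (None keeps the last).
- hold(seconds).
- inverse_kinematics(position, orientation): joint angles nearest the present ones, or None.
- get_obs(): the state.
- camera(name): name is "scene" or "side" or "wrist"; returns a dict with "image" (384x512x3 uint8, red, green, blue), "range_z" (384x512 float32, mm along the optical axis (not along the pixel's ray), 0 where there is no reading), "intrinsics" (3x3 intrinsics, pixels), "distortion" ([k1, k2, p1, p2, k3] as OpenCV has them; the pictures are not rectified), "eye" and "rotation" of the camera in the world. Camera axes: x right, y up, looking along -z (the intrinsics and any distortion apply to the point x, -y, -z); pixel columns grow to the right and rows downward; lengths in mm; the calibration is good to about 2 mm. A picture is of the moment at which its call begins.
A pose or a line that the arm cannot do raises IKError and nothing moves.
- hand_in(): hands the job in, once; it reports no verdict.
Trained networks look in a picture, given as the dict that the camera call returned (one of the last four; its "shot" number tells which), for a name from the list of things; names that differ only in an ending like _2 or _b are one class to them, and where a whole thing is asked for, a point or a joint stands for the part that bears it (a point fixed in the world has none). Each returns a list of dicts, best first, with "conf" (0 to 1); they miss things now and then, are a little off and sometimes report something else, mostly with a low value. They report only what shows in the picture. A call takes as long as a camera call. They do not tell look-alikes from the thing itself.
- look_for(picture, thing): "location" ([x, y, z] in mm, in world coordinates, good to about 4 mm: the middle of the surface that is visible of it).
- tip_of(picture, thing): "location" ([x, y, z] in mm, in world coordinates, good to about 4 mm: a listed point, or the origin of a listed thing).
The state is a dict: "t": time; "joints": joint angles; "joint_vel": joint speeds; "joint_torque": joint torques, N m; "tcp_pos": TCP position; "ee_rot": TCP orientation; "force": force on the tool from outside, world axes, zero at the start; "moment": the same for the moment, N m; "grip_width": finger opening in mm.
Only numpy, scipy, OpenCV 4.12 (cv2) and the standard library are available. Lean on these libraries where they do the work, as an engineer would, in place of code of your own. Each camera call takes 0.05 s, during which the arm holds its last target. There are 200 camera calls.

## Working session

There is one attempt and no reset: what is moved stays moved. The work goes in short steps, each a Python script; the robot and the scene stay as the last script left them, time stands still between calls to the robot, and variables do not carry over. Pictures are saved under pics/ and viewed, about 8 in all and at most 12, crops included, and the job is handed in when it is done.

```bash
mkdir -p pics
cat > h.py <<'E'
from cell import *
import numpy as np, cv2
def save(p,n): cv2.imwrite(f"pics/{n}.png",p["image"][:,:,::-1])
E
python3 - <<'E'
from h import *
np.set_printoptions(precision=1,suppress=True)
ims=[]
for c in ["scene","side"]:
    p=camera(c); ims.append(p["image"]); print(c,p["eye"],p["distortion"])
    for t in ["stand","bed","cassette","knob_grip","lever_pivot","lever_grip","tube_rack","buffer_bottle"]:
        print(t,[(np.array(r["location"]).round(0).tolist(),round(r["conf"],2)) for r in tip_of(p,t)[:3]])
im=np.vstack(ims); 
cv2.imwrite("pics/a.png",im[:384,:,::-1]);cv2.imwrite("pics/b.png",im[384:,:,::-1])
o=get_obs();print(o["t"],o["ee_rot"],o["force"])
E
```

```text
scene [1309.4 -155.5 1060.8] [-0.  0.  0.  0.  0.]
stand [([587.0, -3.0, -1.0], 0.89), ([312.0, -140.0, -1.0], 0.65)]
bed [([311.0, -139.0, 23.0], 0.68), ([588.0, -1.0, -2.0], 0.3), ([487.0, 406.0, 4.0], 0.16)]
cassette [([586.0, 0.0, 28.0], 0.43), ([396.0, 64.0, 2.0], 0.43)]
knob_grip [([322.0, -102.0, 145.0], 0.97), ([587.0, 38.0, 143.0], 0.95)]
lever_pivot [([581.0, -42.0, 131.0], 0.49), ([302.0, -179.0, 132.0], 0.46)]
lever_grip [([334.0, -192.0, 164.0], 0.64), ([624.0, -52.0, 166.0], 0.54)]
tube_rack [([625.0, 155.0, -2.0], 0.85)]
buffer_bottle [([736.0, 17.0, 3.0], 0.75)]
side [ 141.9 -621.9  886. ] [0. 0. 0. 0. 0.]
stand [([588.0, -1.0, -1.0], 0.88), ([627.0, 150.0, 2.0], 0.62), ([308.0, -142.0, -1.0], 0.6)]
bed [([588.0, -8.0, 23.0], 0.88), ([312.0, -142.0, 26.0], 0.75), ([733.0, 22.0, -2.0], 0.3)]
cassette [([582.0, -1.0, 28.0], 0.69), ([392.0, 64.0, 3.0], 0.64), ([586.0, 1.0, -2.0], 0.62)]
knob_grip [([590.0, 42.0, 143.0], 0.93), ([320.0, -99.0, 142.0], 0.61)]
lever_pivot [([575.0, -46.0, 133.0], 0.48)]
lever_grip [([339.0, -193.0, 166.0], 0.65), ([622.0, -47.0, 165.0], 0.64)]
tube_rack [([627.0, 147.0, 1.0], 0.58)]
buffer_bottle [([736.0, 22.0, -1.0], 0.78), ([625.0, 150.0, 2.0], 0.2)]
0.9 [0.  0.7 0.7 0. ] [ 0.4  0.1 -0.1]
```

View pics/a.png

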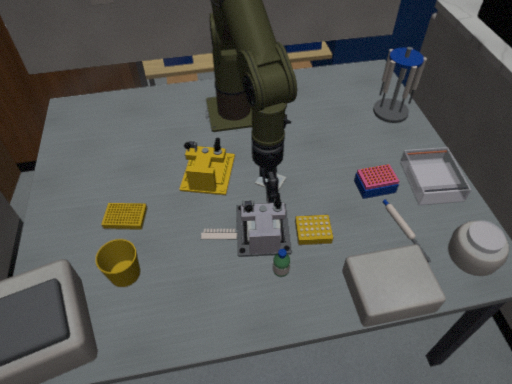

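View pics/b.png

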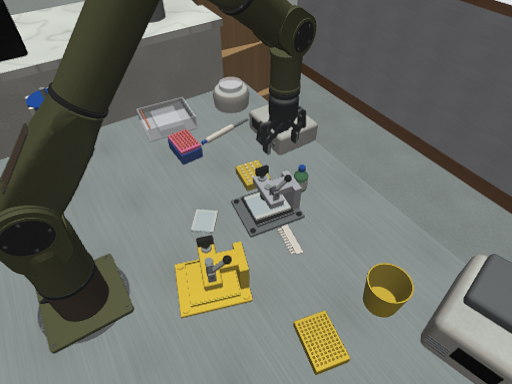

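Run:
```python
from h import *
from scipy.spatial.transform import Rotation as R
np.set_printoptions(precision=2,suppress=True)
reach([590,0,330],[0,.70711,.70711,0])
p=camera("wrist"); save(p,"w1"); print(p["eye"],p["rotation"])
for t in ["stand","bed","cassette","knob_grip","lever_pivot","lever_grip"]:
    print(t,[(np.array(r["location"]).round(0).tolist(),round(r["conf"],2)) for r in tip_of(p,t)[:3]])
Rv=R.from_quat([.70711,.70711,0,0])  # xyzw
for yaw in (np.pi/2,-np.pi/2):
  for tilt in (0,.5,.8):
    r=R.from_euler('y',tilt)*R.from_euler('z',yaw)*Rv
    print(yaw,tilt,r.as_matrix()[:,2],[inverse_kinematics(list(q),list(np.roll(r.as_quat(),1))) for q in ([620,-42,175],[545,-42,140],[590,41,123])])
o=get_obs();print(o["t"],o["joints"])
```

```text
[590.13  82.75 474.02] [ 0.99 -0.16 -0.   -0.  ]
stand [([586.0, -6.0, -4.0], 0.83), ([311.0, -142.0, 1.0], 0.81)]
bed [([307.0, -142.0, 28.0], 0.76)]
cassette [([390.0, 61.0, -0.0], 0.6)]
knob_grip [([586.0, 36.0, 140.0], 0.76)]
lever_pivot [([579.0, -44.0, 133.0], 0.74), ([296.0, -182.0, 131.0], 0.64)]
lever_grip [([620.0, -55.0, 167.0], 0.93), ([335.0, -195.0, 167.0], 0.5)]
1.5707963267948966 0 [ 0.  0. -1.] [array([ 0.3 ,  0.8 , -0.57,  1.62,  0.53,  0.88,  1.1 ]), array([ 0.3 ,  0.76, -0.51,  1.88,  0.59,  0.66,  1.  ]), array([ 0.14,  0.83, -0.51,  1.75,  0.58,  0.71,  0.89])]
1.5707963267948966 0.5 [-0.48  0.   -0.88] [array([ 0.22,  1.07, -0.6 ,  1.05,  0.41,  1.64,  1.25]), array([ 0.28,  1.01, -0.61,  1.38,  0.41,  1.41,  1.18]), array([ 0.14,  1.09, -0.61,  1.21,  0.39,  1.47,  1.11])]
1.5707963267948966 0.8 [-0.72 -0.   -0.7 ] [array([ 0.11,  1.27, -0.49,  0.65,  0.33,  2.08,  1.36]), array([ 0.22,  1.19, -0.61,  1.07,  0.37,  1.81,  1.22]), array([ 0.08,  1.28, -0.62,  0.85,  0.34,  1.9 ,  1.17])]
-1.5707963267948966 0 [ 0.  0. -1.] [array([-0.11,  0.76,  0.19,  1.64, -0.19,  0.76, -1.41]), array([-0.1 ,  0.73,  0.15,  1.9 , -0.19,  0.53, -1.39]), array([-0.24,  0.8 ,  0.16,  1.77, -0.21,  0.59, -1.53])]
-1.5707963267948966 0.5 [-0.48 -0.   -0.88] [array([-0.1 ,  1.04,  0.26,  1.08, -0.18,  1.55, -1.43]), array([-0.12,  0.97,  0.23,  1.4 , -0.16,  1.3 , -1.42]), array([-0.21,  1.05,  0.22,  1.24, -0.22,  1.38, -1.52])]
-1.5707963267948966 0.8 [-0.72  0.   -0.7 ] [array([-0.08,  1.27,  0.3 ,  0.68, -0.21,  2.02, -1.45]), array([-0.11,  1.16,  0.28,  1.1 , -0.18,  1.71, -1.41]), array([-0.19,  1.25,  0.26,  0.88, -0.26,  1.84, -1.53])]
1.75 [ 0.05  0.54 -0.21  1.54  0.12  1.08 -0.2 ]
```

View pics/w1.png

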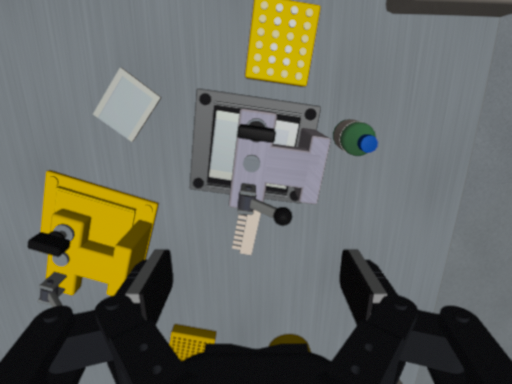

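```bash
cat >> h.py <<'E'
from scipy.spatial.transform import Rotation as R
def cloud(p):
    z=p["range_z"].astype(float); K=np.array(p["intrinsics"]); v,u=np.indices(z.shape)
    uv=np.stack([u,v],-1).reshape(-1,1,2).astype(np.float64)
    n=cv2.undistortPoints(uv,K,np.array(p["distortion"],float)).reshape(*z.shape,2)
    c=np.stack([n[...,0]*z,-n[...,1]*z,-z],-1)
    q=np.array(p["rotation"]); M=R.from_quat(np.roll(q,-1)).as_matrix() if q.size==4 else q
    w=c@M.T+np.array(p["eye"]); w[z<=0]=np.nan
    return w
E
python3 - <<'E'
from h import *
np.set_printoptions(precision=1,suppress=True)
p=camera("wrist"); w=cloud(p); im=p["image"].astype(int)
for u,v in [(205,99),(311,115),(198,183),(295,196)]: print(w[v,u])
d=im.max(2)<60
reg=lambda x0,x1,y0,y1,z0,z1:(w[...,0]>x0)&(w[...,0]<x1)&(w[...,1]>y0)&(w[...,1]<y1)&(w[...,2]>z0)&(w[...,2]<z1)
m=reg(540,640,10,80,146,160); print("knob",m.sum(),cv2.minAreaRect(w[m][:,:2].astype(np.float32)),np.median(w[m],0))
m=reg(590,660,-90,-20,150,185)&d; q=w[m]; print("ball",len(q),q.min(0),q.max(0),q[q[:,2].argmax()])
m=reg(540,650,-70,75,98,112); print("head",m.sum(),cv2.minAreaRect(w[m][:,:2].astype(np.float32)))
m=reg(450,720,-120,110,8,16); print("base",m.sum(),cv2.minAreaRect(w[m][:,:2].astype(np.float32)))
m=reg(450,720,-120,110,106,200);print("tall x",np.nanmax(w[m][:,0]), np.nanmax(w[reg(625,720,-100,100,60,250)],0))
E
```

```text
[514.3  74.6  15.9]
[672.6  51.4  15.5]
[495.8 -55.7  14.6]
[653.9 -78.   14.5]
knob 513 ((590.588623046875, 40.414878845214844), (14.247980117797852, 41.92990493774414), 81.92318725585938) [590.  41. 153.]
ball 265 [610.  -56.3 159.2] [630.2 -38.5 177.7] [621.5 -48.3 177.7]
head 3768 ((608.3377075195312, -4.936363220214844), (130.853271484375, 94.6491928100586), 82.54508972167969)
base 3528 ((602.766357421875, 7.66815185546875), (184.3062744140625, 223.24403381347656), 81.87613677978516)
tall x 681.8894519665795 [720.   38.7 176.1]
```

```bash
cat >> h.py <<'E'
YAW=-0.141; S=R.from_euler('z',YAW); ORG=np.array([584.4,-1.7,0])
W=lambda x,y,z: (S.apply([x,y,z])+ORG).tolist()
def ori(yaw,tilt=0):  # tool down, jaws along stand y for yaw=+-pi/2; tilt leans tool z towards stand -x
    return np.roll((S*R.from_euler('y',tilt)*R.from_euler('z',yaw)*R.from_quat([.70710678,.70710678,0,0])).as_quat(),1).tolist()
E
python3 - <<'E'
from h import *
np.set_printoptions(precision=2,suppress=True)
H=np.pi/2
reach(W(0,42.5,200),ori(H)); print(get_obs()["joints"])
move_l(W(0,42.5,124),speed=100)
gripper_close(100); o=get_obs(); print(o["grip_width"],o["force"],o["tcp_pos"],W(0,42.5,124))
j=np.array(o["joints"]); x0=R.from_quat(np.roll(o["ee_rot"],-1)).as_matrix()[:,1]
for s in (.3,2.1):
    q=j.copy(); q[6]-=s; move_joints(q.tolist()); o=get_obs()
    y=R.from_quat(np.roll(o["ee_rot"],-1)).as_matrix()[:,1]
    print(s,np.arctan2(x0[0]*y[1]-x0[1]*y[0],x0@y),o["moment"],o["force"],o["grip_width"])
hold(.2); ungrasp(); p=get_obs()["tcp_pos"]; move_l([p[0],p[1],240])
reach(W(0,0,330),ori(-H)); q=camera("wrist"); save(q,"w2"); w=cloud(q)
own=(w-ORG)@S.as_matrix()
m=(abs(own[...,0])<35)&(abs(own[...,1]-42.5)<35)&(own[...,2]>146)&(own[...,2]<158)
print(m.sum(),cv2.minAreaRect(own[m][:,:2].astype(np.float32)))
m=(own[...,0]>60)&(own[...,0]<98)&(abs(own[...,1])<75); print("col z",np.percentile(own[m][:,2],[50,90,99]))
o=get_obs(); print(o["t"],o["joints"])
E
```

```text
[ 0.16  0.72 -0.54  1.69  0.47  0.86  0.85]
12.431118461165436 [-0.57 -1.33  3.69] [590.4   40.13 124.37] [590.372663579914, 40.37822821556496, 124.0]
0.3 -0.2982881248328929 [ 0.04  0.12 -0.42] [-0.32 -0.25  1.16] 12.545848034712487
2.1 -2.0984527343636428 [-0.05 -0.31  0.26] [ 0.99 -0.58  0.2 ] 12.476313586818089
481 ((0.5666918754577637, 43.00291442871094), (41.61896896362305, 14.291467666625977), 59.91156005859375)
col z [105.58 106.92 107.75]
8.9333 [ 0.1   0.54 -0.31  1.55  0.18  1.08 -1.95]
```

View pics/w2.png

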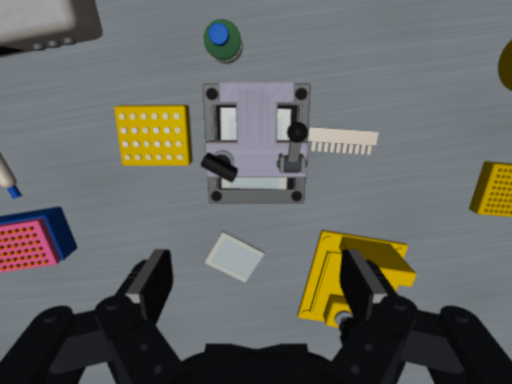

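The knob sits at about 2.10 rad (bar at (220,167)) and the lever is still open with its ball at (297,132). Next I test the lever.

```bash
cat >> h.py <<'E'
H=np.pi/2; T=0.7
def ball(a,k): f=a-.87; return np.array([-55*np.sin(f),-42.5,130-3.5*k+55*np.cos(f)])
L=lambda a:18*(np.cos(2.3-a)-np.cos(2.3))
TZ=np.array([-np.sin(T),0,-np.cos(T)])
def swing_up(k,a1=.85):       # vertical shut fingers push the ball from +x
    reach(W(76,-42.5,240),ori(-H)); gripper_close(40)
    b=ball(0,k); move_l(W(76,-42.5,b[2]-7))
    for a in np.arange(0,a1+.01,.17):
        b=ball(a,k); move_l(W(b[0]+22,-42.5,b[2]-7),speed=60)
    move_l(W(b[0]+40,-42.5,b[2]-7)); move_l(W(b[0]+40,-42.5,b[2]+40))
def press(a,k,gap=0,speed=40):
    b=ball(a,k)-TZ*(11+gap); move_l(W(*b),ori(-H,T),speed=speed)
def ft(a):     # force of ball on tool, against the swing
    F=S.inv().apply(get_obs()["force"]); f=a-.87
    return F@np.array([np.cos(f),0,np.sin(f)]),F
E
python3 - <<'E'
from h import *
np.set_printoptions(precision=2,suppress=True)
k=2.1
swing_up(k); print(get_obs()["t"],get_obs()["force"])
b=ball(.85,k)-TZ*25; reach(W(*b),ori(-H,T)); hold(.2); print(ft(.85))
f0=None
for a in np.arange(.8,1.75,.04):
    press(a,k); hold(.1); f,F=ft(a); print(round(a,2),round(f,2),F)
    if f>9: break
o=get_obs();print(o["t"],(S.inv().apply(np.array(o["tcp_pos"])-ORG)),W(*(ball(a,k)-TZ*11)))
save(camera("side"),"s1")
E
```

```text
13.6333 [-0.23 -0.97  0.31]
(np.float64(-0.10147166925593956), array([-0.1 , -0.23,  0.23]))
0.8 -0.47 [-0.48 -0.74 -0.23]
0.84 0.3 [ 0.3  -0.76 -0.18]
0.88 0.38 [ 0.39 -0.31 -0.66]
0.92 0.04 [ 0.04 -0.61  0.01]
0.96 0.58 [0.49 0.26 0.96]
1.0 1.11 [ 0.83 -0.34  2.21]
1.04 0.37 [-0.03  0.24  2.38]
1.08 0.48 [ 0.06 -0.48  2.06]
1.12 0.89 [ 0.5  -0.15  1.65]
1.16 0.2 [ 0.03 -0.14  0.6 ]
1.2 0.38 [ 0.22 -0.69  0.54]
1.24 0.31 [ 0.58  0.99 -0.66]
1.28 0.36 [ 0.62  0.14 -0.53]
1.32 -0.18 [-0.25 -0.74  0.12]
1.36 -0.53 [-0.23  0.56 -0.69]
1.4 0.84 [ 0.37 -0.3   1.03]
1.44 1.72 [ 0.91 -0.27  1.76]
1.48 2.28 [ 0.07 -0.49  3.88]
1.52 2.85 [ 0.77 -0.2   3.69]
1.56 3.13 [0.67 0.06 4.11]
1.6 4.06 [0.85 0.11 5.14]
1.64 3.72 [-0.29  0.62  5.64]
1.68 4.29 [-0.17 -1.12  6.09]
1.72 4.84 [0.49 0.04 6.01]
23.35 [-34.26 -42.41 167.62] [544.5330486254825, -38.967208672611115, 167.36233708380334]
```

Run:
```python
import cv2
im=cv2.imread("pics/s1.png")[130:250,210:340]; cv2.imwrite("pics/s1c.png",cv2.resize(im,None,fx=5,fy=5,interpolation=cv2.INTER_CUBIC))
```

```text
(no output)
```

View pics/s1c.png

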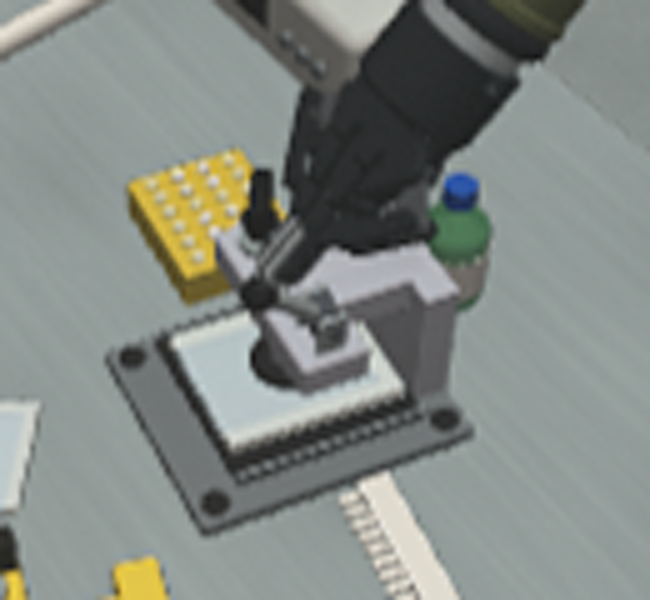

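Run:
```python
from h import *
from scipy.optimize import curve_fit
k=2.1
A=list(np.arange(1.4,1.73,.04)); Fm=[.84,1.72,2.28,2.85,3.13,4.06,3.72,4.29,4.84]
for a in np.arange(1.76,2.05,.04):
    press(a,k); hold(.1); f,F=ft(a); A.append(a);Fm.append(f); print(round(a,2),round(f,2),F.round(2))
A=np.array(A);Fm=np.array(Fm)
m=lambda a,ac,f0: f0+6.5*np.maximum(L(a)-L(ac),0)*18*np.sin(2.3-a)/55
p,c=curve_fit(m,A[1:],Fm[1:],p0=[1.5,1.5]); print(p,np.sqrt(np.diag(c)),(Fm-m(A,*p)).round(2))
print("dk",(L(p[0])-L(1.22))/3.5, get_obs()["t"])
```

```text
1.76 4.48 [0.75 0.63 5.17]
1.8 5.56 [0.97 0.7  6.21]
1.84 4.77 [1.24 0.42 4.94]
1.88 4.32 [0.43 1.32 4.83]
1.92 3.51 [-0.09  0.28  4.1 ]
1.96 4.03 [-0.06 -0.51  4.58]
2.0 3.98 [0.4  0.98 4.21]
2.04 3.42 [0.29 0.43 3.6 ]
[ 1.35412906 -0.57580799] [0.0202985  0.34334001] [ 0.32  0.34  0.14  0.04 -0.26  0.2  -0.52 -0.23  0.14 -0.31  0.76  0.06
 -0.23 -0.79  0.04  0.36  0.25]
dk 0.5847860379153319 26.2
```

```bash
cat >> h.py <<'E'
def swing_back(k,a1=.55):
    move_l(W(20,-42.5,240)); reach(W(-85,-42.5,220),ori(-H)); move_l(W(-85,-42.5,140))
    for a in np.arange(2.05,a1-.01,-.15):
        b=ball(a,k); move_l(W(b[0]-22,-42.5,b[2]-6),speed=90)
    move_l(W(b[0]-40,-42.5,b[2])); move_l(W(b[0]-40,-42.5,240))
def turn(k,dk):
    ungrasp(); reach(W(0,42.5,220),ori(H-k)); move_l(W(0,42.5,124)); gripper_close(100)
    q=np.array(get_obs()["joints"]); q[6]-=dk; move_joints(q.tolist()); hold(.15); o=get_obs(); print(q[6],o["moment"],o["force"],o["grip_width"])
    ungrasp(); move_l(W(0,42.5,240))
E
python3 - <<'E'
from h import *
swing_back(2.1); print(get_obs()["t"]); turn(2.1,.7)
reach(W(0,0,330),ori(-H)); q=camera("wrist"); save(q,"w3"); w=cloud(q)
own=(w-ORG)@S.as_matrix()
m=(abs(own[...,0])<35)&(abs(own[...,1]-42.5)<35)&(own[...,2]>146)&(own[...,2]<158)
print(m.sum(),cv2.minAreaRect(own[m][:,:2].astype(np.float32)))
m=(abs(own[...,0])<65)&(abs(own[...,1]+42.5)<16)&(own[...,2]>140); v=own[m]; print("ball top",v[v[:,2].argmax()])
o=get_obs(); print(o["t"],o["joints"])
E
```

```text
32.55
-2.036526718891875 [-0.07589114  0.06281797 -0.24435086] [ 0.29758825 -0.37616464  2.11255154] 12.504360587490503
478 ((0.4921150207519531, 43.15117263793945), (41.889007568359375, 14.362719535827637), 20.037147521972656)
ball top [ 18.1206991  -29.13671364 422.73784376]
38.4917 [ 0.23331369  0.56710021 -0.5350526   1.54698275  0.30941989  1.11532607
 -2.08179055]
```

View pics/w3.png

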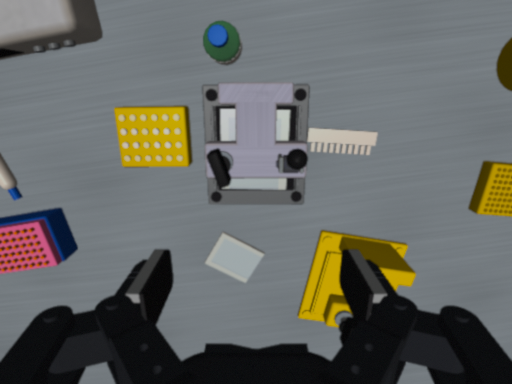

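Run:
```python
from h import *
from scipy.optimize import curve_fit
k=2.8
gripper_close(40); reach(W(*(ball(.6,k)-TZ*40)),ori(-H,T)); hold(.1); z=ft(.85)[0]
A=[];Fm=[]
for a in np.arange(.6,2.01,.05):
    press(a,k); hold(.08); f=np.mean([ft(a)[0] for _ in range(3)]); A.append(a);Fm.append(f)
    if f>10.5: break
A=np.array(A);Fm=np.array(Fm); print("zero",z); print(np.c_[A,Fm].round(2).tolist())
m=lambda a,ac,f0: f0+6.5*np.maximum(L(a)-L(ac),0)*18*np.sin(2.3-a)/55
s=A>=1.0
p,c=curve_fit(m,A[s],Fm[s],p0=[1.2,.5]); print(p,np.sqrt(np.diag(c)),(Fm-m(A,*p)).round(2))
for f0 in (0,1): print(f0,curve_fit(lambda a,ac:m(a,ac,f0),A[A>1.3],Fm[A>1.3],p0=[1.2])[0])
print(get_obs()["t"])
```

```text
zero 0.09066317156445265
[[0.6, 0.03], [0.65, 0.31], [0.7, 0.93], [0.75, 2.01], [0.8, 1.23], [0.85, 1.38], [0.9, 1.87], [0.95, 3.11], [1.0, 3.81], [1.05, 3.86], [1.1, 4.23], [1.15, 0.19], [1.2, -0.16], [1.25, 0.75], [1.3, 1.0], [1.35, 3.07], [1.4, 3.81], [1.45, 5.3], [1.5, 4.37], [1.55, 6.19], [1.6, 6.51], [1.65, 6.03], [1.7, 7.14], [1.75, 7.41], [1.8, 8.13], [1.85, 6.88], [1.9, 7.0], [1.95, 6.33], [2.0, 5.45]]
[1.33448544 1.80773264] [0.02765871 0.4235962 ] [-1.78 -1.49 -0.88  0.2  -0.58 -0.43  0.06  1.3   2.    2.06  2.42 -1.62
 -1.97 -1.06 -0.81  0.86  0.42  0.87 -0.94  0.14 -0.12 -1.04 -0.21 -0.08
  0.66 -0.45 -0.05 -0.34 -0.73]
0 [1.24679649]
1 [1.29441078]
50.4583
```

Run:
```python
from h import *
move_l(W(-10,-42.5,230),speed=250); turn(2.8,.2); print(get_obs()["t"])
k=3.0
gripper_close(40); reach(W(*(ball(1.2,k)-TZ*35)),ori(-H,T)); press(1.15,k,4,100)
for a in list(np.arange(1.2,2.36,.12))+[2.36,2.40,2.43]:
    press(a,k,0,50); print(round(a,2),ft(a)[0].round(1),end="; ")
hold(.1); print(ft(2.43),get_obs()["t"])
press(2.43,k,45,120); p=camera("side"); save(p,"s2"); w=cloud(p); 
im=p["image"][130:250,210:340]; cv2.imwrite("pics/s2c.png",cv2.resize(im[:,:,::-1],None,fx=4,fy=4,interpolation=cv2.INTER_CUBIC))
for t in ("lever_grip","cassette","bed"): print(t,[(S.inv().apply(np.array(r["location"])-ORG).round(0),round(r["conf"],2)) for r in tip_of(p,t)[:2]])
print("expect ball",ball(2.44,k),get_obs()["t"])
```

```text
-2.211264522615691 [-0.02959379  0.11605496 -0.25034899] [-0.11419606 -0.58004384  2.79732845] 12.863503413900862
56.15
1.2 -0.8; 1.32 0.9; 1.44 2.8; 1.56 5.6; 1.68 7.0; 1.8 5.9; 1.92 4.9; 2.04 4.0; 2.16 1.1; 2.28 0.5; 2.36 -0.2; 2.4 -0.9; 2.43 3.8; (np.float64(5.598161628306117), array([ 1.41012535, -1.11779089,  5.58326314])) 61.775
lever_grip [(array([-54., -38., 120.]), 0.57), (array([-219., -223.,  166.]), 0.48)]
cassette [(array([-1.,  3., 27.]), 0.81), (array([146.,  44.,  -2.]), 0.35)]
bed [(array([-251., -178.,   23.]), 0.88), (array([ 1., -5., 23.]), 0.61)]
expect ball [-54.99998256 -42.5        119.54379797] 62.5
```

View pics/s2c.png

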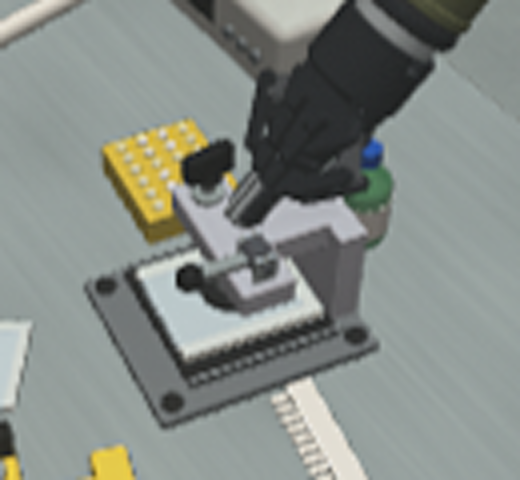

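The lever lies level (ball at (190,278)), the cassette is centred and the fingers are clear, so I'm handing in.

```bash
python3 -c "
from h import *
print(get_obs()['force'],get_obs()['t']); hand_in()"
```

```text
[-0.1746158  -0.17275419  0.35821173] 62.5
the job is handed in; nothing more can be done
```

The cassette is clamped with the lever closed, and I handed the job in at 62.5 s of the 72 s allowed. No verdict is reported.

**What I did:**
- I turned the knob to 2.1 rad and felt for the bite with the lever, which came at about 1.35–1.5 rad.
- I swung the lever back and turned the knob to 2.8 rad. The bite was then at about 1.25–1.33 rad.
- I turned the knob another 0.2 rad, to about 3.0, and swung the lever fully closed.

**Last checks that agreed:**
- The lever ball was found at (-54, -38, 120) mm in the stand's frame; fully closed should put it at (-55, -42.5, 119.5). The lever stayed closed after the gripper withdrew.
- The cassette is about 1 mm off the stand's centre in x and 3 mm in y, well inside the limits.
- The wrist force is near zero, and the gripper is clear of everything.
- The comb, tube rack and bottle look unmoved in the last picture; I did not measure them or the other bystanders.

**Less certain:**
- **Clamp force:** it can't be read directly. I estimate 57–68 N from the lever-force fits.
- **Bite angle:** the force readings were noisy, with some stick-slip on the ball. The bite angle is therefore only known to about ±0.06 rad, and the fits varied with the friction I assumed.
- **Last swing:** lever forces peaked at about 7 N. That is slightly below the roughly 8 N seen at 2.8 rad, although the extra turn should have raised them. I took this swing in coarser steps and without pauses.
- **Final knob angle:** 3.0 rad comes from the wrist rotation. Pictures confirmed the knob at 2.1 and 2.8 rad but I did not re-measure it after the last turn.

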